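Present a glazed plaque to the inspection lens over a hand-rest bar

TASK

Lay the wooden hand-rest bar across the two notched posts of the inspection stand, centred and seated in both notches, and let go of it, so that my hand has a rest while I check the glaze. Then pick the yellow-green plaque out of the rack on the green wheel and present it to the lens: hold it still and upright in the air over the middle of the bar, the middle of the plaque level with the lens centre, its glazed front squarely facing the lens. Finish while still holding it there, the bar left in its notches and everything else left where it stands.

Things in the scene. Friction and masses are not known exactly. Their poses are not given: they have to be found in the camera images.
- bar: Hand-rest bar of pale wood, 220 mm long (its x) x 26 mm wide (its y) x 22 mm high, about 80 g, starts lying flat on the table between the stand and the wheel. Origin at the centre of its underside, z up.
- stand: Fixed inspection stand. Origin on the table midway between its two light wood posts, z up; x points from the posts to the lens, y runs along the line of the posts. Posts at y = -85 and +85 mm, each 20 mm thick along y, 60 mm along x, with a notch for the bar in its top (see the notch points). Between the posts only a grey base plate 8 mm thick. Round lens at x = +170 mm.
- lens (a point): Centre of the round, black-rimmed upright lens (100 mm across), 190 mm above the table, 170 mm from the line of the posts on the stand's +x side; it looks along the stand's -x, over the middle of the bar. The plaque's middle belongs 190 mm straight above the stand's origin.
- notch_left (a point): Middle of the notch floor of the post at the stand's y = +85 mm. Notch floor 52 mm above the table, 34 mm wide along the stand's x, centred on x = 0, cheeks 12 mm high (top at 64 mm), open at both ends along y; the bar passes through both notches.
- notch_right (a point): The same for the post at the stand's y = -85 mm.
- wheel: Fixed green round banding wheel (184 mm across; does not turn) with a light wooden rack on it. Origin on the table under its centre, z up. Rack slots at x = -58, 0, +58 mm, each 13 mm wide along x; slot floor 76 mm, slot tops 102 mm above the table. Each holds one upright plaque, front towards the wheel's +x; which plaque is in which slot varies.
- plaque_green: Yellow-green glazed front, white back, plaque with yellow wing relief, the one to present: upright arched slab 56 mm wide (its y), 10 mm thick (its x), front = its +x side. Arch top 78 mm high; on it a bare holding tab 22 mm wide, 10 mm thick, up to 110 mm, to be gripped front and back. About 90 g. Origin at the centre of its underside, z up.
- plaque_green_mid (a point): Middle of the yellow-green plaque, 50 mm above its underside; its axes are the plaque's.
- plaque_blue: Light-blue glazed front, white back, plaque, to be left in the rack: upright arched slab 56 mm wide (its y), 10 mm thick (its x), front = its +x side. Arch top 78 mm high; on it a bare holding tab 22 mm wide, 10 mm thick, up to 110 mm, to be gripped front and back. About 90 g. Origin at the centre of its underside, z up.
- plaque_bare: Unglazed terracotta-coloured plaque, to be left in the rack: upright arched slab 56 mm wide (its y), 10 mm thick (its x), front = its +x side. Arch top 78 mm high; on it a bare holding tab 22 mm wide, 10 mm thick, up to 110 mm, to be gripped front and back. About 90 g. Origin at the centre of its underside, z up.
- tub: White round plastic tub with lid, 120 mm across, 120 mm high, loose bystander. Origin at the centre of its underside.
- bowl: Blue ceramic bowl, 160 mm across, 75 mm high, loose bystander. Origin at the centre of its underside.
- jar: Glass jar 72 mm across holding loop tools, 160 mm high with them, loose bystander beyond the work. Origin at the centre of its underside.
- brush: Brush lying on the table, loose bystander.
- spatula: Spatula lying on the table, loose bystander.
Not all that is in view belongs to the job. What is meant by the wheel is not purple, and is the larger of those in its own colour.

How it is judged:
On the way:
1. the bar lies in both notches, centred, and is let go (x of bar in the frame of stand between -0.008 and 0.008 m and y of bar in the frame of stand between -0.02 and 0.02 m and z of bar in the frame of stand between 0.048 and 0.056 m and angle between the x axis of bar and the y axis of stand, either way round below 0.07 rad and angle between bar's own z axis and vertical below 0.06 rad and linear speed of bar below 0.02 m/s and contact force between the fingers and bar below 0.05 N), for 0.3 s.
At the end, for the whole second after the job is handed in: Bar at rest, untouched, in both notches, within 20 mm of centred. Green plaque held by the fingers alone, still: its middle within 20 mm each way of the point 190 mm up over the middle between the posts, upright within 0.15 rad, front square to the lens within 0.17 rad (all of step 1 and x of plaque_green_mid in the frame of stand between -0.02 and 0.02 m and y of plaque_green_mid in the frame of stand between -0.02 and 0.02 m and height (world z) of plaque_green_mid between 0.17 and 0.21 m and angle between plaque_green's own z axis and vertical below 0.15 rad and angle between the x axis of plaque_green and the x axis of stand, either way round below 0.17 rad and x of lens in the frame of plaque_green above 0.1 m and contact force between the fingers and plaque_green above 1 N and linear speed of plaque_green below 0.02 m/s and angular speed of plaque_green below 0.15 rad/s and contact force between plaque_green and stand below 0.05 N and contact force between plaque_green and wheel below 0.05 N and contact force between plaque_green and bar below 0.05 N and contact force between plaque_green and plaque_blue below 0.05 N and contact force between plaque_green and plaque_bare below 0.05 N); the arm keeps its last pose, push and grip.
It fails at once if another plaque taken from its slot or shoved (its underside moved over 15 mm) (distance of any of plaque_blue, plaque_bare from where it was at the start of the episode above 0.015 m).
It fails at once if another plaque tipped (angle between any of plaque_blue, plaque_bare's own z axis and vertical above 0.35 rad).
It fails at once if tub, bowl, jar, brush or spatula moved over 30 mm (distance of any of tub, bowl, jar, brush, spatula from where it was at the start of the episode above 0.03 m).
It also fails if it takes over 58 s, if anything falls off the work surface, if the arm or the gripper's body presses on something with over 40 N, if the wrist force passes 120 N, or if a joint passes its speed limit or range.

ROBOT

A 7-joint arm with a two-finger parallel gripper is mounted at the origin on the work surface. World frame = base frame: x ahead of the robot, y to its left, z up, the work surface at z = 0. Lengths are in m, angles in rad, forces in N, time in s.
With the tool pointing down it reaches from about 0.4 to 0.85 m from the base axis. Payload 4.5 kg.
Tool frame: the origin (TCP) lies where the fingers leave the gripper's body, on its centre line; the fingertips stand 64 mm ahead of it and the grasp point (between the pads) lies 45 mm ahead of it; z points along the fingers, y is the line along which they close (so a half turn about z gives the same grasp; the last joint's range is limited). The gripper opens to 88 mm and grips with 3 to 60 N. Pads are 18 mm wide; open, the fingers measure 123 mm over their backs; the gripper's body (75 mm by 187 mm) begins 45 mm behind the grasp point.
Start: joints at [-1.21, 0.689, -0.195, 1.565, 0.157, 0.902, -0.215], TCP at [0.201, 0.592, 0.303] pointing down, gripper open.
Joint ranges: [-3.01, 3.01], [-0.46, 2.08], [-1.47, 1.51], [0.13, 2.56], [-1, 4.14], [0.04, 2.09], [-2.66, 2.66]. Speed limits (rad/s): [2.57, 2.57, 3.14, 3.14, 3.14, 3.14, 3.14].

INTERFACE

Orientations are given as a unit quaternion [x, y, z, w].
In Python, from plant import r gives the robot as it stands.
- The arm moves only by the tool play_rows, never from a script. Its arguments are lists of equal length, an entry for each row: "translation": the shift along the tool's x, y, z in m, a list of three; "delta_rot": the turn, a rotation vector about the tool's x, y, z in degrees, a list of three; "grip": the opening, from -1 (shut) to 1 (fully open). In form: {"translation": [[x, y, z], ...], "delta_rot": [[rx, ry, rz], ...], "grip": [grip, ...]}. A call has 1 to 20 rows; each row shifts and turns the commanded pose from where the row before left it, along the tool's axes as they then stand; what a row does not reach is not made up. A row lasts 1/8 s, in which the tool goes at most 62.5 mm and 10.7 degrees, less where a joint would pass 70% of its speed; a pose out of reach is approached as far as the arm can. A call with a gripper value outside its range is refused whole. The fingers move at their own pace and stop on an object; "squeeze" is the grip in N (left out, the last holds). Time passes only in rows, so rows that do not move let the fingers close. It gives the time, the measured TCP pose, the force, the opening and the grip force at its end, in the units of the state.
- r.get_state(): the state, without advancing time (a new reading comes with each control period).
- r.snapshot(name): name is "scene" or "side" or "wrist"; returns the picture (420x560x3 uint8, blue, green, red); there is no depth.
- r.get_calibration(name): a dict with "intrinsics" (3x3 intrinsics, pixels), "eye" and "rotation" of the camera in the world. Camera axes: x right, y up, looking along -z (the intrinsics and any distortion apply to the point x, -y, -z); pixel columns grow to the right and rows downward; lengths in m; the calibration is good to about 2 mm. A picture is of the moment at which its call begins: read the wrist's pose just before it. get_calibration takes no time and is no camera call; for the wrist camera it gives the pose at the moment of the call.
- r.finish_job(): hands the job in; it is judged then, once.
Trained networks look in the newest picture that a camera, given by its name, has taken for a name from the list of things; names that differ only in an ending like _2 or _b are one class to them, and where a whole thing is asked for, a point or a joint stands for the part that bears it (a point fixed in the world has none). Each returns a list of dicts, best first, with "confidence" (0 to 1); they miss things now and then, are a little off and sometimes report something else, mostly with a low value. They report only what shows in the picture. A call takes as long as a camera call. They do not tell look-alikes from the thing itself.
- r.look_for(camera, target): "point" ([x, y, z] in m, in world coordinates, good to about 4 mm: the middle of the surface that is visible of it).
- r.silhouettes(camera, target): "pixels" (420x560 bool, what is visible of it).
The state is a dict: "clock": time; "q": joint angles; "qd": joint speeds; "joint_torque": joint torques, N m; "tool_pos": TCP position; "eef_rot": TCP orientation; "contact_force": force on the tool from outside, world axes, zero at the start; "moment": the same for the moment, N m; "opening": opening from 0.0 (shut) to 1.0 (fully open); "finger_force": force on a finger pad.
Only numpy, scipy, OpenCV 4.12 (cv2) and the standard library are available. Lean on these libraries where they do the work, as an engineer would, in place of code of your own. Each camera call takes 0.05 s, during which the arm holds its last target. There are 200 camera calls.

## Working session

There is one attempt and no reset: what is moved stays moved. The work goes in short steps, Python scripts to look and compute and a tool call to move; the robot and the scene stay as the last step left them, time stands still between calls to the robot, and variables do not carry over. Pictures are saved under pics/ and viewed, at most 10 in all, crops included, and the job is handed in when it is done.

Besides the shell and the picture viewer there is one more tool, called in YAML: its name, and indented under it one key for each argument. play_rows: Moves the arm, as the interface text tells. Its arguments: {"type":"object","properties":{"translation":{"type":"array","items":{"type":"array","items":{"type":"number"}}},"delta_rot":{"type":"array","items":{"type":"array","items":{"type":"number"}}},"grip":{"type":"array","items":{"type":"number"}},"squeeze":{"type":"number"}},"required":["translation","delta_rot","grip"]}

```bash
mkdir -p pics
python3 - <<'E'
from plant import r
import cv2,numpy as np
s=r.get_state();print({k:np.round(s[k],3) for k in('clock','tool_pos','eef_rot','opening','contact_force')})
for c in('scene','side'):
    im=r.snapshot(c);cv2.imwrite(f'pics/{c}0.png',im)
    k=r.get_calibration(c);print(c,np.round(k['eye'],3),np.round(k['rotation'],3).tolist(),np.round(k['intrinsics'],1).tolist())
    for t in('bar','stand','lens','notch_left','notch_right','wheel','plaque_green','plaque_blue','plaque_bare','tub','bowl','jar'):
        print(t,[(np.round(d['point'],3).tolist(),round(d['confidence'],2)) for d in r.look_for(c,t)][:4])
E
```

```text
{'clock': np.float64(0.0), 'tool_pos': array([0.201, 0.591, 0.302]), 'eef_rot': array([ 0.163,  0.987, -0.001, -0.   ]), 'opening': np.float64(1.004), 'contact_force': array([ 0.716,  0.058, -0.413])}
scene [ 1.113 -0.692  0.819] [0.425, 0.153, 0.301, 0.84] [[413.1, 0.0, 275.9], [0.0, 413.1, 205.9], [0.0, 0.0, 1.0]]
bar [([0.501, 0.014, 0.023], 0.95), ([0.58, 0.225, 0.019], 0.67)]
stand [([0.576, 0.224, 0.022], 0.74)]
lens [([0.58, 0.224, 0.021], 0.75)]
notch_left [([0.579, 0.222, 0.02], 0.73)]
notch_right [([0.585, 0.222, 0.016], 0.57)]
wheel [([0.344, -0.182, 0.05], 0.68), ([0.606, -0.247, 0.07], 0.61), ([0.317, 0.144, 0.07], 0.61), ([0.332, -0.377, 0.018], 0.19)]
plaque_green [([0.582, -0.221, 0.138], 0.64), ([0.33, -0.38, 0.015], 0.44)]
plaque_blue [([0.525, -0.233, 0.137], 0.74)]
plaque_bare [([0.579, 0.222, 0.016], 0.37)]
tub [([0.577, -0.485, 0.123], 0.72)]
bowl [([0.573, 0.541, 0.059], 0.89)]
jar [([0.764, -0.018, 0.067], 0.85), ([0.333, -0.379, 0.016], 0.37)]
side [ 0.243 -0.865  0.887] [0.423, -0.061, -0.147, 0.892] [[390.0, 0.0, 288.4], [0.0, 390.0, 210.8], [0.0, 0.0, 1.0]]
bar [([0.571, 0.222, 0.018], 0.74), ([0.32, -0.386, 0.02], 0.71), ([0.486, 0.01, 0.024], 0.58)]
stand [([0.57, 0.224, 0.017], 0.94), ([0.575, -0.226, 0.137], 0.37)]
lens [([0.567, 0.224, 0.021], 0.57)]
notch_left [([0.569, 0.226, 0.016], 0.56)]
notch_right [([0.567, 0.225, 0.016], 0.73)]
wheel [([0.563, -0.258, 0.072], 0.91), ([0.288, 0.144, 0.07], 0.89), ([0.318, -0.186, 0.05], 0.83)]
plaque_green [([0.577, -0.225, 0.136], 0.92)]
plaque_blue [([0.52, -0.233, 0.134], 0.74)]
plaque_bare [([0.63, -0.208, 0.132], 0.52)]
tub [([0.54, -0.485, 0.12], 0.71), ([0.566, 0.223, 0.015], 0.57), ([0.488, 0.01, 0.023], 0.34)]
bowl [([0.6, 0.531, 0.05], 0.63)]
jar [([0.562, -0.253, 0.073], 0.69), ([0.754, -0.019, 0.066], 0.6), ([0.568, 0.224, 0.019], 0.25)]
```

View pics/scene0.png

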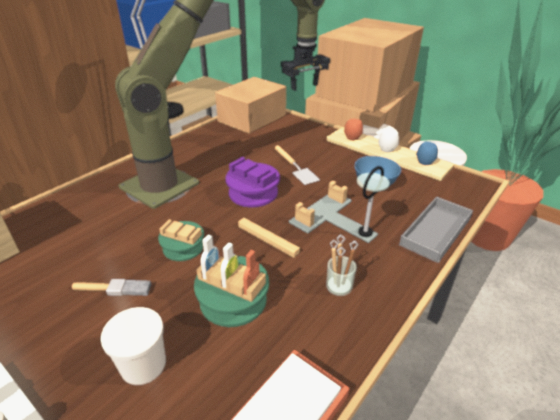

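View pics/side0.png

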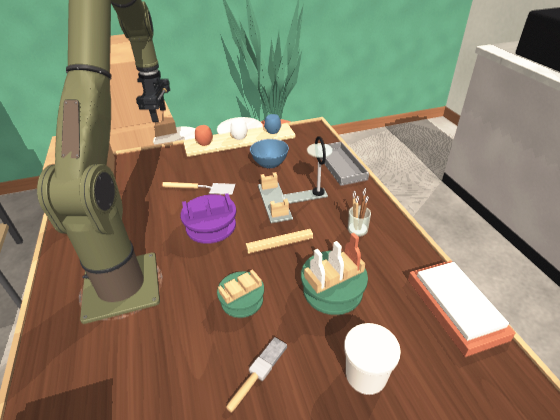

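Scene view: the bar is at about (268,236), the stand posts at (304,213) and (337,192) with the lens at (372,185), and the large green wheel at (231,285) with white-backed plaques (blue, green, terracotta). The purple and small green wheels are decoys. The side view agrees: bar (280,240), posts (278,205) and (269,182), wheel (335,278).

```bash
cat > h.py <<'E'
from plant import r
import cv2,numpy as np
from scipy.spatial.transform import Rotation as R
def cam(c):
    k=r.get_calibration(c);return np.array(k['intrinsics']),np.array(k['eye']),R.from_quat(k['rotation']) if np.size(k['rotation'])==4 else R.from_matrix(k['rotation'])
def proj(C,P):
    K,e,Q=C;p=Q.inv().apply(np.atleast_2d(P)-e)*[1,-1,-1];p=p@K.T;return p[:,:2]/p[:,2:]
def plane(C,uv,z):
    K,e,Q=C;uv=np.atleast_2d(uv);d=np.c_[uv,np.ones(len(uv))]@np.linalg.inv(K).T*[1,-1,-1];d=Q.apply(d)
    return e+d*((z-e[2])/d[:,2])[:,None]
def down(yaw): # tool down; tool x at world angle yaw
    c,s=np.cos(yaw),np.sin(yaw);return R.from_matrix(np.array([[c,s,0],[s,-c,0],[0,0,-1.]]))
def cur():
    s=r.get_state();return np.array(s['tool_pos']),R.from_quat(s['eef_rot'])
def delta(pos,rot,p0=None,q0=None):
    if p0 is None:p0,q0=cur()
    return np.round(q0.inv().apply(np.array(pos)-p0),4),np.round((q0.inv()*rot).as_rotvec(degrees=True),2)
E
python3 - <<'E'
from h import *
k=r.get_calibration('wrist');print(k.keys(),[len(k[x]) for x in k])
p,q=cur();K,e,Q=cam('wrist');print('cam in tool',q.inv().apply(e-p).round(3),(q.inv()*Q).as_matrix().round(3).tolist(),K.round(1).tolist())
for c in('scene','side'):
    r.snapshot(c);C=cam(c)
    for t,z in(('bar',.022),):
        for d in r.silhouettes(c,t):
            m=d['pixels'].astype('uint8');pts=cv2.findNonZero(m)[:,0].astype(float)
            W=plane(C,pts,z)[:,:2];rect=cv2.minAreaRect(W.astype('float32')*1000);print(c,t,round(d['confidence'],2),len(pts),rect)
print('yaw0',q.as_matrix()[:,0].round(3))
print(delta([.5,.13,.42],q))
E
```

```text
dict_keys(['intrinsics', 'eye', 'rotation']) [3, 3, 4]
cam in tool [ 0.074 -0.001 -0.082] [[0.001, 0.958, 0.288], [1.0, -0.001, -0.001], [-0.001, 0.288, -0.958]] [[378.4, 0.0, 286.8], [0.0, 378.4, 207.9], [0.0, 0.0, 1.0]]
scene bar 0.91 764 ((498.4715881347656, 11.55232048034668), (232.49668884277344, 48.02546691894531), 0.25949031114578247)
scene bar 0.27 1180 ((734.4799194335938, 42.597999572753906), (73.15375518798828, 204.91015625), 30.83263397216797)
side bar 0.87 683 ((488.6413879394531, 8.82680892944336), (48.32195281982422, 222.3849639892578), 89.62858581542969)
yaw0 [-0.947  0.321  0.   ]
(array([-0.4318, -0.3414, -0.1173]), array([0., 0., 0.]))
```

play_rows:
  translation:
    - [-0.039,-0.033,-0.012]
    - [-0.039,-0.033,-0.012]
    - [-0.039,-0.033,-0.012]
    - [-0.039,-0.033,-0.012]
    - [-0.039,-0.033,-0.012]
    - [-0.039,-0.033,-0.012]
    - [-0.039,-0.033,-0.012]
    - [-0.039,-0.033,-0.012]
    - [-0.039,-0.033,-0.012]
    - [-0.039,-0.033,-0.012]
    - [0,0,0]
    - [0,0,0]
  delta_rot:
    - [0,0,0]
    - [0,0,0]
    - [0,0,0]
    - [0,0,0]
    - [0,0,0]
    - [0,0,0]
    - [0,0,0]
    - [0,0,0]
    - [0,0,0]
    - [0,0,0]
    - [0,0,0]
    - [0,0,0]
  grip: [1,1,1,1,1,1,1,1,1,1,1,1]

```text
clock: 3.0
tool_pos: [0.4636, 0.1548, 0.4227]
eef_rot: [0.162, 0.987, 0.0, -0.0]
contact_force: [0.1, 0.1, -0.3]
opening: 1.003
finger_force: 0.0
```

Run:
```python
from h import *
C=cam('wrist');im=r.snapshot('wrist');np.savez('w1.npz',K=C[0],e=C[1],Q=C[2].as_quat(),im=im)
print(cur()[0],r.get_state()['clock'],C[1],C[2].as_quat())
for t in('bar','stand','notch_left','notch_right','lens'):
    for d in r.silhouettes('wrist',t)[:3]:
        m=d['pixels'].astype('uint8');pts=cv2.findNonZero(m)[:,0].astype(float);print(t,round(d['confidence'],2),len(pts),pts.min(0),pts.max(0))
        if t=='bar':
            rect=cv2.minAreaRect((plane(C,pts,.022)[:,:2]*1000).astype('float32'));print(rect)
cv2.imwrite('pics/w1.png',cv2.resize(im,(800,600),interpolation=cv2.INTER_CUBIC))
```

```text
[0.46331745 0.1553633  0.42254273] 3.05 [0.39334811 0.17796248 0.5048432 ] [-0.11745222 -0.08505544  0.57698025  0.80378127]
bar 0.64 3634 [158. 124.] [237. 279.]
((491.6994323730469, 24.431608200073242), (31.987640380859375, 218.439697265625), 89.6858901977539)
stand 0.63 16818 [273. 134.] [467. 413.]
notch_left 0.69 16578 [273. 136.] [467. 412.]
lens 0.55 16320 [274. 136.] [467. 412.]
```

View pics/w1.png

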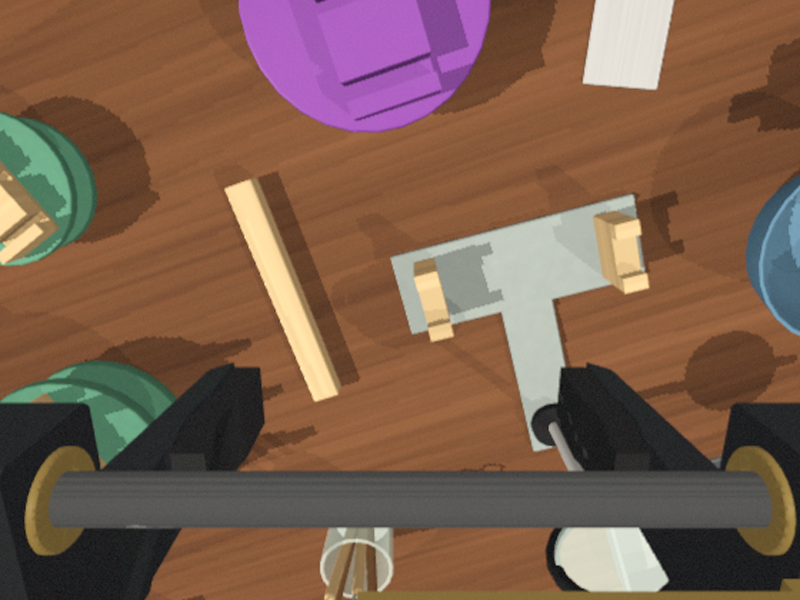

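The wrist view (800x600) shows the bar from (240,185) to (325,395), the post tops at (433,300) and (622,253), and the base plate's foot running down to the lens pole at (545,430). So the stand's +x points down-image. I'll fit box models to the colour masks.

```bash
cat > fit.py <<'E'
from h import *
from scipy.optimize import minimize
def box(x,y,z): return np.array([[a,b,c] for a in x for b in y for c in z])
BAR=[box((-.11,.11),(-.013,.013),(0,.022))]
STAND=[b for s in(-.085,.085) for b in(box((-.03,.03),(s-.01,s+.01),(.008,.052)),box((-.03,-.017),(s-.01,s+.01),(.052,.064)),box((.017,.03),(s-.01,s+.01),(.052,.064)))]
S=4
def render(C,boxes,p,shape):
    m=np.zeros((shape[0]*S,shape[1]*S),np.uint8);c,s=np.cos(p[2]),np.sin(p[2])
    for b in boxes:
        W=b@np.array([[c,s,0],[-s,c,0],[0,0,1]])+[p[0],p[1],0]
        h=cv2.convexHull(((proj(C,W)+.5)*S).astype(np.float32));cv2.fillConvexPoly(m,np.round(h).astype(int),255)
    return cv2.resize(m,shape[::-1],interpolation=cv2.INTER_AREA)/255.
def wood(im):
    h,s,v=cv2.split(cv2.cvtColor(im,cv2.COLOR_BGR2HSV));return ((v>165)&(s>45)&(h>10)&(h<32)).astype(float)
def fit(views,boxes,p0,maskf=wood,grow=9):
    ms=[]
    for C,im in views:
        roi=cv2.dilate((render(C,boxes,p0,im.shape[:2])>0).astype(np.uint8),np.ones((2*grow+1,)*2));ms.append(maskf(im)*roi)
    def cost(q):
        p=[q[0]/100,q[1]/100,q[2]/10];t=0
        for (C,im),m in zip(views,ms):
            a=render(C,boxes,p,m.shape);t+=1-np.minimum(a,m).sum()/np.maximum(a,m).sum()
        return t/len(views)
    q0=np.array([p0[0]*100,p0[1]*100,p0[2]*10])
    for _ in range(2):
        o=minimize(cost,q0,method='Nelder-Mead',options=dict(initial_simplex=q0+np.vstack([np.zeros(3),np.eye(3)*.8]),maxiter=120));q0=o.x
    return np.round([q0[0]/100,q0[1]/100,q0[2]/10],4),round(o.fun,3)
E
python3 - <<'E'
from fit import *
d=np.load('w1.npz');V={'wrist':((d['K'],d['e'],R.from_quat(d['Q'])),d['im'])}
for c in('scene','side'):V[c]=(cam(c),cv2.imread(f'pics/{c}0.png'))
C=V['wrist'][0]
a,b=plane(C,np.array([[433,300],[622,253]])*.7,.058)[:,:2];print(a,b)
s0=[*(a+b)/2,np.arctan2(*(b-a)[::-1])-np.pi/2]
e1,e2=plane(C,np.array([[240,185],[325,395]])*.7,.022)[:,:2]
b0=[*(e1+e2)/2,np.arctan2(*(e2-e1)[::-1])]
print('init',s0,b0)
for n,M,p in(('bar',BAR,b0),('stand',STAND,s0)):
    for k in V:print(n,k,*fit([V[k]],M,p,grow=14))
    print(n,'all',*fit(list(V.values()),M,p,grow=14))
E
```

```text
[0.52933231 0.15393457] [0.54090982 0.31761703]
init [np.float64(0.5351210675245015), np.float64(0.23577580103833334), np.float64(-0.07061392717731962)] [np.float64(0.492517963962485), np.float64(0.022486215521055883), np.float64(-0.014268366414785504)]
bar wrist [ 0.4924  0.0195 -0.0042] 0.189
bar scene [ 0.4888  0.0214 -0.0094] 0.057
bar side [ 0.4903  0.0212 -0.0063] 0.065
bar all [ 0.4912  0.0209 -0.0053] 0.11
stand wrist [ 0.5398  0.2375 -0.0655] 0.166
stand scene [ 0.5344  0.2379 -0.0729] 0.126
stand side [ 0.5376  0.2374 -0.0662] 0.078
stand all [ 0.5373  0.2373 -0.0695] 0.152
```

Run:
```python
from h import *
print(r.get_state()['q'].round(3) if hasattr(r.get_state()['q'],'round') else np.round(r.get_state()['q'],3))
p,q=cur();print(np.degrees(np.arctan2(*q.as_matrix()[1::-1,0])))
for y in(-.007,np.pi-.007):print(delta([.491,.0213,.16],down(y)))
```

```text
[-0.27   0.366 -0.213  1.785  0.09   1.     0.728]
161.39367086976227
(array([-0.0688, -0.1181,  0.2625]), array([-4.0000e-02, -1.0000e-02,  1.6179e+02]))
(array([-0.0688, -0.1181,  0.2625]), array([ 1.000e-02, -2.000e-02, -1.821e+01]))
```

play_rows:
  translation:
    - [0,0,0.05]
    - [0,0,0.05]
    - [-0.0067,-0.0335,0.04]
    - [-0.0067,-0.0335,0.04]
    - [-0.0067,-0.0335,0.04]
    - [-0.0067,-0.0335,0.04]
    - [0,0,0.03]
    - [0,0,0.02]
    - [0,0,0]
    - [0,0,0]
  delta_rot:
    - [0,0,-9.1]
    - [0,0,-9.1]
    - [0,0,0]
    - [0,0,0]
    - [0,0,0]
    - [0,0,0]
    - [0,0,0]
    - [0,0,0]
    - [0,0,0]
    - [0,0,0]
  grip: [1,1,1,1,1,1,1,1,1,1]

```text
clock: 4.55
tool_pos: [0.49, 0.0204, 0.1133]
eef_rot: [0.004, 1.0, 0.0, 0.0]
contact_force: [0.5, -0.2, -0.1]
opening: 1.0
finger_force: 0.0
```

Run:
```python
from fit import *
C=cam('wrist');im=r.snapshot('wrist');np.savez('w2.npz',K=C[0],e=C[1],Q=C[2].as_quat(),im=im)
m=wood(im).astype(np.uint8)
for p in([.491,.0213,-.007],):
    a=render(C,BAR,p,im.shape[:2]);print('iou',np.minimum(a,m).sum()/a.sum());print(fit([(C,im)],BAR,p))
    im2=im.copy();cs,_=cv2.findContours((a>.5).astype(np.uint8),0,1);cv2.drawContours(im2,cs,-1,(0,0,255),1);cv2.imwrite('pics/w2.png',im2)
p,q=cur();print(p,np.degrees(np.arctan2(*q.as_matrix()[1::-1,0])),delta([.491,.0213,.069],down(np.pi-.007)))
```

```text
iou 0.854603658366211
(array([ 0.4931,  0.0207, -0.0034]), np.float64(0.12))
[0.49011971 0.02037901 0.11352793] 179.5057374677006 (array([-0.0008,  0.0009,  0.0445]), array([ 0.02,  0.08, -0.09]))
```

View pics/w2.png

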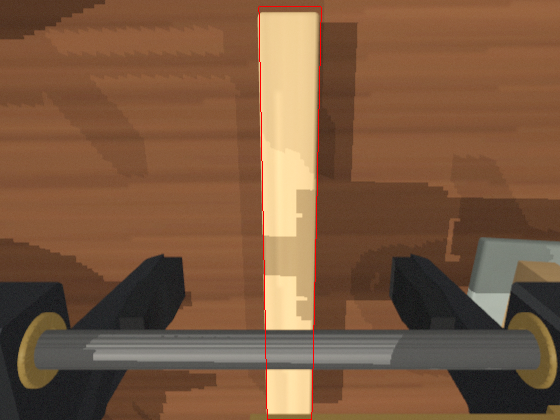

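The bar lies between the fingers along image column 290. Its far end is at row 13, and the model outline fits to about 2 mm.

play_rows:
  translation:
    - [-0.002,0,0.025]
    - [0,0,0.0195]
    - [0,0,0]
    - [0,0,0]
    - [0,0,0]
    - [0,0,0]
    - [0,0,0]
    - [0,0,0]
  delta_rot:
    - [0,0,0]
    - [0,0,0]
    - [0,0,0]
    - [0,0,0]
    - [0,0,0]
    - [0,0,0]
    - [0,0,0]
    - [0,0,0]
  grip: [1,1,1,-1,-1,-1,-1,-1]
  squeeze: 15

```text
clock: 5.6
tool_pos: [0.4917, 0.02, 0.0683]
eef_rot: [0.005, 1.0, 0.0, 0.0]
contact_force: [0.1, 0.2, -0.1]
opening: 0.454
finger_force: 0.0
```

play_rows:
  translation:
    - [0,0,0]
    - [0,0,0]
    - [0,0,0]
    - [0,0,-0.02]
    - [0,0,-0.04]
    - [0,0,-0.04]
    - [0,0,0]
    - [0,0,0]
    - [0,0,0]
    - [0,0,0]
    - [0,0,0]
    - [0,0,0]
    - [0,0,0]
    - [0,0,0]
    - [0,0,0]
    - [0,0,0]
    - [0,0,0]
    - [0,0,0]
  delta_rot:
    - [0,0,0]
    - [0,0,0]
    - [0,0,0]
    - [0,0,0]
    - [0,0,0]
    - [0,0,0]
    - [0,0,9.35]
    - [0,0,9.35]
    - [0,0,9.35]
    - [0,0,9.35]
    - [0,0,9.35]
    - [0,0,9.35]
    - [0,0,9.35]
    - [0,0,9.35]
    - [0,0,9.35]
    - [0,0,9.35]
    - [0,0,0]
    - [0,0,0]
  grip: [-1,-1,-1,-1,-1,-1,-1,-1,-1,-1,-1,-1,-1,-1,-1,-1,-1,-1]

```text
clock: 7.85
tool_pos: [0.4915, 0.02, 0.1681]
eef_rot: [0.731, 0.683, -0.0, -0.0]
contact_force: [0.2, -0.3, -1.5]
opening: 0.293
finger_force: 15.0
```

Run:
```python
from h import *
p,q=cur();print(p,np.degrees(np.arctan2(*q.as_matrix()[1::-1,0])),delta([.537,.2374,.168],down(np.pi/2-.0695)),np.round(r.get_state()['q'],2))
```

```text
[0.49145404 0.01999237 0.16811165] 86.13626501999859 (array([2.20e-01, 3.08e-02, 1.00e-04]), array([-0.02, -0.  ,  0.12])) [-0.23  0.76  0.15  2.08 -0.34  0.32  0.14]
```

play_rows:
  translation:
    - [0.044,0.006,0]
    - [0.044,0.006,0]
    - [0.044,0.006,0]
    - [0.044,0.006,0]
    - [0.044,0.006,0]
    - [0,0,0]
    - [0,0,0.02]
    - [0,0,0]
    - [0,0,0]
  delta_rot:
    - [0,0,0]
    - [0,0,0]
    - [0,0,0]
    - [0,0,0]
    - [0,0,0]
    - [0,0,0]
    - [0,0,0]
    - [0,0,0]
    - [0,0,0]
  grip: [-1,-1,-1,-1,-1,-1,-1,-1,-1]

```text
clock: 8.98
tool_pos: [0.5371, 0.2364, 0.1486]
eef_rot: [0.732, 0.682, -0.0, 0.0]
contact_force: [0.2, -1.0, -1.9]
opening: 0.296
finger_force: 15.0
```

Run:
```python
from fit import *
p,q=cur();print(p,np.degrees(np.arctan2(*q.as_matrix()[1::-1,0])))
z=p[2]-.0685;V={}
out=[]
for c in('scene','side','wrist'):
    C=cam(c);im=r.snapshot(c);V[c]=(C,im)
    B=[BAR[0]+[0,0,z]]
    a=render(C,B,[p[0],p[1],np.pi/2-.0695],im.shape[:2]);b=render(C,STAND,[.537,.2374,-.0695],im.shape[:2])
    o=im.copy()
    for m,col in((a,(0,0,255)),(b,(255,0,0))):
        cs,_=cv2.findContours((m>.5).astype(np.uint8),0,1);cv2.drawContours(o,cs,-1,col,1)
    u=proj(C,[[.537,.2374,.06]])[0].astype(int);x=np.clip(u[0]-100,0,360);y=np.clip(u[1]-75,0,270)
    out.append(cv2.resize(o[y:y+150,x:x+200],(400,300),interpolation=2) if c!='wrist' else cv2.resize(o,(400,300)))
out.append(out[0]*0)
cv2.imwrite('pics/p3.png',np.vstack([np.hstack(out[:2]),np.hstack(out[2:])]))
```

```text
[0.53713924 0.23638314 0.14857777] 85.93867840199555
```

View pics/p3.png

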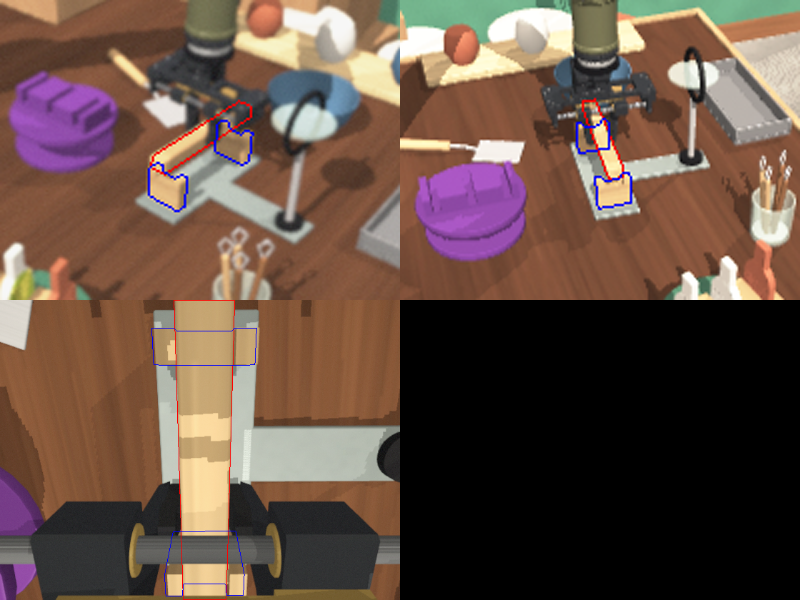

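Red (bar) and blue (stand) outlines match the pictures: the bar is over both notches, and in the wrist view it is centred on the post top at (204,347). I'm lowering it.

play_rows:
  translation:
    - [0,0,0.01]
    - [0,0,0.008]
    - [0,0,0.006]
    - [0,0,0.004]
    - [0,0,0]
    - [0,0,0]
  delta_rot:
    - [0,0,0]
    - [0,0,0]
    - [0,0,0]
    - [0,0,0]
    - [0,0,0]
    - [0,0,0]
  grip: [-1,-1,-1,-1,-1,-1]

```text
clock: 9.88
tool_pos: [0.537, 0.2373, 0.1202]
eef_rot: [0.731, 0.682, 0.0, 0.0]
contact_force: [0.0, -0.0, -0.1]
opening: 0.294
finger_force: 15.0
```

play_rows:
  translation:
    - [0,0,0]
    - [0,0,0]
    - [0,0,0]
    - [0,0,0]
    - [0,0,0]
    - [0,0,-0.03]
    - [0,0,-0.06]
    - [0,0,-0.06]
    - [0,0,-0.06]
    - [0,0,0]
  delta_rot:
    - [0,0,0]
    - [0,0,0]
    - [0,0,0]
    - [0,0,0]
    - [0,0,0]
    - [0,0,0]
    - [0,0,0]
    - [0,0,0]
    - [0,0,0]
    - [0,0,0]
  grip: [0.5,0.5,0.5,0.5,0.5,0.5,0.5,0.5,0.5,0.5]

```text
clock: 11.12
tool_pos: [0.5393, 0.2376, 0.3351]
eef_rot: [0.732, 0.682, 0.005, 0.002]
contact_force: [-0.2, 0.5, -0.5]
opening: 0.746
finger_force: 0.0
```

Run:
```python
from fit import *
print(r.get_state()['opening'])
S=[np.array(b) for b in STAND]; out=[]
B=[BAR[0]@np.array([[0,1,0],[-1,0,0],[0,0,1]])+[0,0,.052]]
for c in('scene','side','wrist'):
    C=cam(c);im=r.snapshot(c)
    # bar in stand-type frame (yaw of stand)
    f=fit([(C,im)],STAND+B,[.537,.2374,-.0695],grow=6)
    print(c,'posts+bar joint',*f)
    base=render(C,STAND+B,f[0],im.shape[:2])
    print(c,'bar alone',*fit([(C,im)],B,[.537,.2374,-.0695],grow=4))
    cs,_=cv2.findContours((render(C,B,[.537,.2374,-.0695],im.shape[:2])>.5).astype(np.uint8),0,1);o=im.copy();cv2.drawContours(o,cs,-1,(0,0,255),1)
    u=proj(C,[[.537,.2374,.06]])[0].astype(int);x=np.clip(u[0]-100,0,360);y=np.clip(u[1]-75,0,270)
    out.append(cv2.resize(o[y:y+150,x:x+200],(400,300),interpolation=2) if c!='wrist' else cv2.resize(o,(400,300)))
out.append(cv2.resize(im,(400,300)))
cv2.imwrite('pics/p4.png',np.vstack([np.hstack(out[:2]),np.hstack(out[2:])]))
```

```text
0.7460289613629738
scene posts+bar joint [ 0.5337  0.2368 -0.067 ] 0.125
scene bar alone [ 0.5344  0.2321 -0.0697] 0.278
side posts+bar joint [ 0.5368  0.237  -0.0688] 0.114
side bar alone [ 0.5359  0.2124 -0.0709] 0.416
wrist posts+bar joint [ 0.5373  0.237  -0.068 ] 0.1
wrist bar alone [ 0.5369  0.2357 -0.0675] 0.069
```

View pics/p4.png

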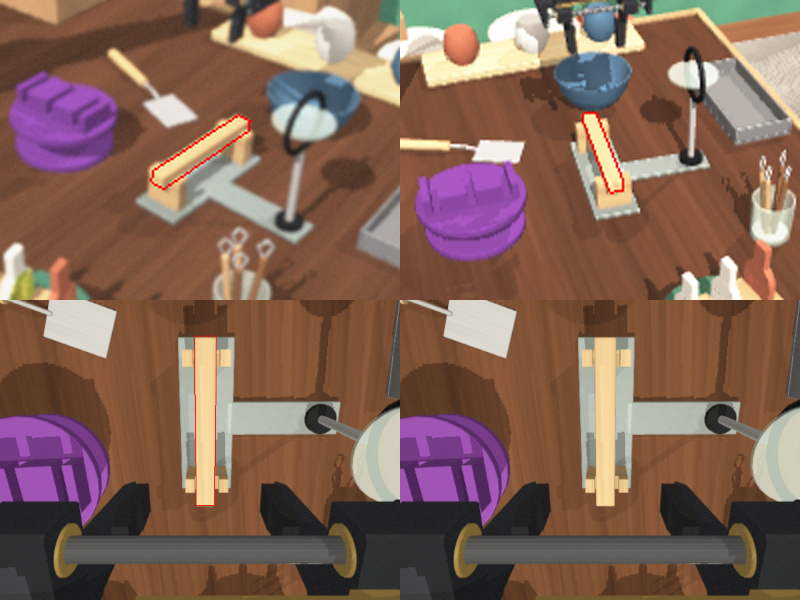

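The bar is seated: both notches are filled, and the bar runs centred between the cheeks in the scene, side and wrist tiles. Next is the wheel.

play_rows:
  translation:
    - [-0.048,0.008,-0.01]
    - [-0.048,0.008,-0.01]
    - [-0.048,0.008,-0.01]
    - [-0.048,0.008,-0.01]
    - [-0.048,0.008,-0.01]
    - [-0.048,0.008,-0.01]
    - [-0.048,0.008,-0.01]
    - [-0.048,0.008,-0.01]
    - [0,0,0]
    - [0,0,0]
    - [0,0,0]
    - [0,0,0]
  delta_rot:
    - [0,0,0]
    - [0,0,0]
    - [0,0,0]
    - [0,0,0]
    - [0,0,0]
    - [0,0,0]
    - [0,0,0]
    - [0,0,0]
    - [0,0,-8.5]
    - [0,0,-8.5]
    - [0,0,0]
    - [0,0,0]
  grip: [0.5,0.5,0.5,0.5,0.5,0.5,0.5,0.5,0.5,0.5,0.5,0.5]

```text
clock: 12.78
tool_pos: [0.5736, -0.15, 0.409]
eef_rot: [0.624, 0.782, -0.0, -0.001]
contact_force: [0.2, -0.3, -0.5]
opening: 0.753
finger_force: 0.0
```

Run:
```python
from fit import *
C=cam('wrist');im=r.snapshot('wrist');np.savez('w3.npz',K=C[0],e=C[1],Q=C[2].as_quat(),im=im)
p,q=cur();print(p,np.degrees(np.arctan2(*q.as_matrix()[1::-1,0])))
for t in('plaque_green','plaque_blue','plaque_bare','wheel'):
    print(t,[(np.round(d['point'],3).tolist(),round(d['confidence'],2)) for d in r.look_for('wrist',t)][:3])
cv2.imwrite('pics/w4.png',cv2.resize(im,(800,600),interpolation=cv2.INTER_CUBIC))
```

```text
[ 0.57371637 -0.14995909  0.40931323] 102.88244711815099
plaque_green [([0.578, -0.204, 0.147], 0.63)]
plaque_blue [([0.522, -0.215, 0.148], 0.76)]
plaque_bare [([0.63, -0.191, 0.145], 0.78), ([0.578, -0.204, 0.15], 0.2)]
wheel [([0.33, -0.153, 0.049], 0.92), ([0.569, -0.191, 0.067], 0.64)]
```

View pics/w4.png

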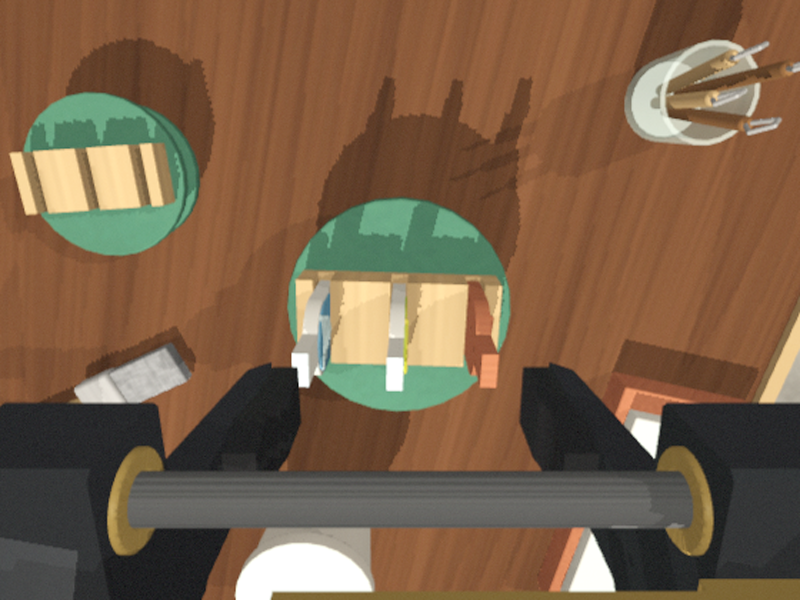

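The larger green wheel is at (400,300), with tab tops: blue-front (303,367), green-front (395,374) and terracotta (489,372). The yellow-green front shows on the right of the middle plaque at (407,330).

Run:
```python
from fit import *
d=np.load('w3.npz');C=(d['K'],d['e'],R.from_quat(d['Q']));im=d['im']
P=plane(C,np.array([[303,367],[395,374],[489,372]])*.7,.186);print(P.round(4))
print(np.degrees(np.arctan2(*(P[2]-P[0])[1::-1])))
PL=[box((-.005,.005),(-.028,.028),(.102,.126)),box((-.005,.005),(-.011,.011),(.15,.186))]
PL.append(box((-.005,.005),(-.02,.02),(.14,.148)))
def white(im):
    h,s,v=cv2.split(cv2.cvtColor(im,cv2.COLOR_BGR2HSV));return ((v>110)&((s<40)|((h>24)&(h<36)&(s>90)))).astype(float)
yaw=np.radians(12.9)
print(fit([(C,im)],PL,[*P[1,:2],yaw],white,5))
# tab top only : brightest
V2=[(cam(c),cv2.imread(f'pics/{c}0.png')) for c in('scene','side')]
for v in V2:print(fit([v],PL,[*P[1,:2],yaw],white,6))
# wheel rim: green disc
h,s,v=cv2.split(cv2.cvtColor(im,cv2.COLOR_BGR2HSV))
# tab top rect from brightness
g=cv2.cvtColor(im,6)
for y in range(246,282,3):print(y,g[y,262:292].tolist())
```

```text
[[ 0.5234 -0.2254  0.186 ]
 [ 0.5794 -0.2173  0.186 ]
 [ 0.6354 -0.2031  0.186 ]]
11.273232154847967
(array([ 0.5797, -0.2154,  0.2435]), np.float64(0.208))
(array([ 0.5786, -0.2198,  0.1918]), np.float64(0.24))
(array([ 0.5762, -0.2172,  0.2234]), np.float64(0.158))
246 [214, 213, 213, 213, 212, 211, 209, 208, 208, 183, 170, 169, 169, 169, 169, 169, 165, 169, 170, 170, 176, 178, 166, 180, 199, 201, 201, 201, 200, 198]
249 [215, 214, 214, 213, 213, 211, 209, 208, 202, 181, 168, 172, 169, 169, 169, 171, 169, 171, 171, 170, 173, 178, 185, 181, 198, 201, 201, 201, 198, 200]
252 [214, 214, 214, 213, 212, 211, 209, 210, 233, 255, 255, 255, 255, 255, 255, 255, 255, 255, 255, 255, 210, 174, 177, 197, 204, 202, 201, 200, 199, 198]
255 [165, 163, 163, 164, 166, 165, 163, 169, 212, 253, 255, 255, 255, 255, 255, 255, 255, 255, 255, 255, 209, 210, 204, 186, 183, 186, 185, 184, 184, 183]
258 [153, 155, 154, 154, 151, 147, 147, 148, 207, 253, 255, 255, 255, 255, 255, 255, 255, 255, 255, 254, 237, 221, 202, 169, 152, 151, 150, 150, 150, 150]
261 [154, 153, 154, 155, 154, 154, 154, 154, 209, 253, 25
[... 327 characters left out ...]
 255, 255, 255, 255, 255, 242, 187, 150, 152, 153, 152, 151, 151, 151, 155, 152]
270 [157, 155, 156, 156, 155, 153, 153, 153, 230, 255, 255, 255, 255, 255, 255, 255, 255, 255, 255, 235, 177, 151, 152, 152, 154, 152, 153, 153, 153, 150]
273 [154, 155, 154, 157, 155, 155, 155, 153, 185, 220, 226, 227, 227, 227, 225, 227, 226, 226, 232, 206, 164, 153, 151, 153, 152, 152, 152, 153, 154, 152]
276 [154, 154, 154, 153, 155, 155, 155, 156, 157, 155, 156, 152, 154, 154, 157, 155, 155, 155, 156, 155, 153, 153, 153, 155, 154, 155, 154, 154, 155, 154]
279 [158, 156, 157, 157, 156, 157, 156, 157, 156, 155, 157, 156, 156, 156, 155, 155, 155, 155, 155, 155, 155, 154, 154, 155, 155, 153, 154, 154, 153, 153]
```

Run:
```python
from fit import *
d=np.load('w3.npz');C=(d['K'],d['e'],R.from_quat(d['Q']));im=d['im']
g=cv2.cvtColor(im,6)
for x0,x1,nm in((262,292,'green'),(200,232,'blue')):
    m=np.zeros_like(g);m[240:282,x0:x1]=(g[240:282,x0:x1]>220)
    n,l,st,_=cv2.connectedComponentsWithStats(m);k=1+st[1:,4].argmax()
    pts=np.argwhere(l==k)[:,::-1].astype(float);W=plane(C,pts,.186)[:,:2]
    cn=W.mean(0);u,sv,vt=np.linalg.svd(W-cn,full_matrices=False);print(nm,len(pts),cn,cv2.minAreaRect((W*1000).astype('float32')),np.degrees(np.arctan2(vt[0,1],vt[0,0])))
    t=PT=[box((-.005,.005),(-.011,.011),(.186,.1861))];print(fit([(C,im)],PT,[*cn,.225],lambda i:(cv2.cvtColor(i,6)>220).astype(float),4))
# wheel/rack top fit: rack slab yaw via wood colour
p,q=cur()
print(delta([.5797,-.2165,.409],down(np.pi/2+.225)))
```

```text
green 284 [ 0.57872834 -0.21704976] ((579.33203125, -217.13311767578125), (11.41402816772461, 22.140684127807617), 12.179525375366211) -78.58992444635714
(array([ 0.5784, -0.2169,  0.2053]), np.float64(0.088))
blue 216 [ 0.52213599 -0.22569211] ((521.4266357421875, -227.38125610351562), (9.61080551147461, 22.16067886352539), 9.79983901977539) -70.68214968722783
(array([ 0.5217, -0.2272,  0.2077]), np.float64(0.261))
(array([-0.0661, -0.0092,  0.001 ]), array([-0.02, -0.01,  0.06]))
```

play_rows:
  translation:
    - [0,0,0]
    - [-0.0333,-0.0045,0]
    - [-0.0333,-0.0045,0]
    - [0,0,0.05]
    - [0,0,0.05]
    - [0,0,0]
    - [0,0,0]
  delta_rot:
    - [0,0,0.9]
    - [0,0,0]
    - [0,0,0]
    - [0,0,0]
    - [0,0,0]
    - [0,0,0]
    - [0,0,0]
  grip: [-0.2,-0.2,-0.2,-0.2,-0.2,-0.2,-0.2]
  squeeze: 25

```text
clock: 13.9
tool_pos: [0.58, -0.2177, 0.312]
eef_rot: [0.629, 0.777, 0.0, 0.001]
contact_force: [-0.1, 0.0, 1.3]
opening: 0.402
finger_force: 0.0
```

Run:
```python
from fit import *
C=cam('wrist');im=r.snapshot('wrist')
p,q=cur();print(p,np.degrees(np.arctan2(*q.as_matrix()[1::-1,0])),r.get_state()['opening'])
PT=[box((-.005,.005),(-.011,.011),(.186,.1861))]
a=render(C,PT,[.5788,-.217,.21],im.shape[:2]);o=im.copy();cs,_=cv2.findContours((a>.5).astype(np.uint8),0,1);cv2.drawContours(o,cs,-1,(0,0,255),1)
print(fit([(C,im)],PT,[.5788,-.217,.21],lambda i:(cv2.cvtColor(i,6)>220).astype(float),6))
print(delta([.5788,-.217,.217],down(np.pi/2+.21)))
cv2.imwrite('pics/w5.png',o)
```

```text
[ 0.58021893 -0.2178664   0.31256984] 102.06615724154645 0.4031191660068014
(array([ 0.5786, -0.217 ,  0.2006]), np.float64(0.023))
(array([ 0.0014, -0.0015,  0.0956]), array([0.2 , 0.14, 0.03]))
```

View pics/w5.png

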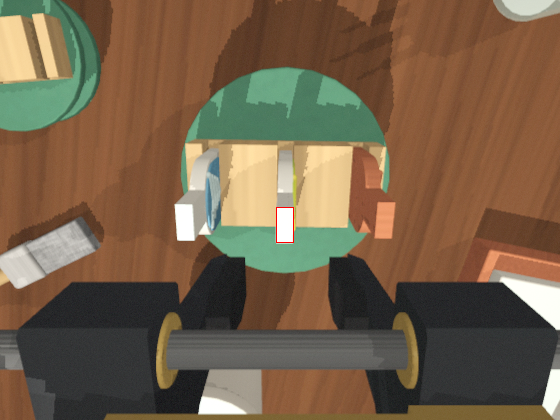

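The red model outline sits exactly on the middle tab top at (285,225). The fingers straddle it at columns 230 and 345, clear of the neighbouring tabs at 185 and 385. I'm descending to grip.

play_rows:
  translation:
    - [0.001,-0.0015,0.03]
    - [0,0,0.03]
    - [0,0,0.02]
    - [0,0,0.0155]
    - [0,0,0]
    - [0,0,0]
    - [0,0,0]
    - [0,0,0]
    - [0,0,0]
    - [0,0,0]
    - [0,0,0]
  delta_rot:
    - [0,0,0.4]
    - [0,0,0]
    - [0,0,0]
    - [0,0,0]
    - [0,0,0]
    - [0,0,0]
    - [0,0,0]
    - [0,0,0]
    - [0,0,0]
    - [0,0,0]
    - [0,0,0]
  grip: [-0.2,-0.2,-0.2,-0.2,-0.2,-0.2,-1,-1,-1,-1,-1]
  squeeze: 25

```text
clock: 15.32
tool_pos: [0.5775, -0.2166, 0.215]
eef_rot: [0.632, 0.775, 0.0, 0.0]
contact_force: [-0.7, -0.0, 3.5]
opening: 0.11
finger_force: 25.0
```

play_rows:
  translation:
    - [0,0,-0.01]
    - [0,0,-0.02]
    - [0,0,-0.03]
    - [0,0,-0.03]
    - [0,0,-0.03]
    - [0,0,0]
    - [0,0,0]
  delta_rot:
    - [0,0,0]
    - [0,0,0]
    - [0,0,0]
    - [0,0,0]
    - [0,0,0]
    - [0,0,0]
    - [0,0,0]
  grip: [-1,-1,-1,-1,-1,-1,-1]

```text
clock: 16.2
tool_pos: [0.5768, -0.2162, 0.3338]
eef_rot: [0.631, 0.775, -0.0, -0.001]
contact_force: [-0.2, 0.4, -1.2]
opening: 0.108
finger_force: 25.0
```

Run:
```python
from h import *
p,q=cur();print(p,np.degrees(np.arctan2(*q.as_matrix()[1::-1,0])),delta([.537,.237,.335],down(np.pi/2-.0685)),r.get_state()['opening'],r.get_state()['finger_force'])
```

```text
[ 0.57677842 -0.21617176  0.3338397 ] 101.6793032291994 (array([ 0.4518,  0.0528, -0.0007]), array([-0.09, -0.06, 15.6 ])) 0.1081268393933255 24.956739905755967
```

play_rows:
  translation:
    - [0.025,0.003,0]
    - [0.045,0.005,0]
    - [0.045,0.005,0]
    - [0.045,0.005,0]
    - [0.045,0.005,0]
    - [0.045,0.005,0]
    - [0.045,0.005,0]
    - [0.045,0.005,0]
    - [0.045,0.006,0]
    - [0.042,0.005,0]
    - [0.025,0.003,0]
    - [0,0,0]
    - [0,0,0]
    - [0,0,0]
    - [0,0,0]
    - [0,0,0.02]
    - [0,0,0.02]
    - [0,0,0.014]
    - [0,0,0]
    - [0,0,0]
  delta_rot:
    - [0,0,0]
    - [0,0,0]
    - [0,0,0]
    - [0,0,0]
    - [0,0,0]
    - [0,0,0]
    - [0,0,0]
    - [0,0,0]
    - [0,0,0]
    - [0,0,0]
    - [0,0,0]
    - [0,0,4]
    - [0,0,6]
    - [0,0,4]
    - [0,0,1.6]
    - [0,0,0]
    - [0,0,0]
    - [0,0,0]
    - [0,0,0]
    - [0,0,0]
  grip: [-1,-1,-1,-1,-1,-1,-1,-1,-1,-1,-1,-1,-1,-1,-1,-1,-1,-1,-1,-1]

```text
clock: 18.7
tool_pos: [0.5372, 0.2366, 0.2812]
eef_rot: [0.731, 0.682, 0.0, 0.0]
contact_force: [0.4, -0.1, -1.0]
opening: 0.111
finger_force: 25.0
```

Run:
```python
from fit import *
p,q=cur();print(p,np.degrees(np.arctan2(*q.as_matrix()[1::-1,0])),r.get_state()['opening'],r.get_state()['finger_force'],delta([.537,.237,.279],down(np.pi/2-.0685)))
out=[]
B=[BAR[0]@np.array([[0,1,0],[-1,0,0],[0,0,1]])+[0,0,.052]]
PL=[box((-.005,.005),(-.028,.028),(.14,.19)),box((-.005,.005),(-.011,.011),(.21,.23))]
for c in('scene','side','wrist'):
    C=cam(c);im=r.snapshot(c);o=im.copy()
    for M,col in((PL,(0,0,255)),(B,(255,0,0))):
        cs,_=cv2.findContours((render(C,M,[.537,.237,-.0685],im.shape[:2])>.5).astype(np.uint8),0,1);cv2.drawContours(o,cs,-1,col,1)
    u=proj(C,[[.537,.2374,.13]])[0].astype(int);x=np.clip(u[0]-100,0,360);y=np.clip(u[1]-75,0,270)
    out.append(cv2.resize(o[y:y+150,x:x+200],(400,300),interpolation=2) if c!='wrist' else cv2.resize(o,(400,300)))
    if c=='scene':
        u=proj(C,[[.58,-.2,.1]])[0].astype(int);wh=cv2.resize(im[u[1]-75:u[1]+75,u[0]-100:u[0]+100],(400,300))
    print(c,[(np.round(d['point'],3).tolist(),round(d['confidence'],2)) for d in r.look_for(c,'plaque_green')][:2])
cv2.imwrite('pics/p6.png',np.vstack([np.hstack(out[:2]),np.hstack([out[2],wh])]))
```

```text
[0.53716894 0.23657677 0.28116819] 86.07246344540663 0.11101143094327433 24.95680361171253 (array([ 0.0004, -0.0002,  0.0022]), array([ 0.05, -0.02, -0.  ]))
scene [([0.541, 0.23, 0.187], 0.6), ([0.574, 0.542, 0.059], 0.27)]
side [([0.534, 0.219, 0.191], 0.47)]
wrist [([0.537, 0.248, 0.22], 0.73), ([0.379, 0.376, 0.002], 0.56)]
```

View pics/p6.png

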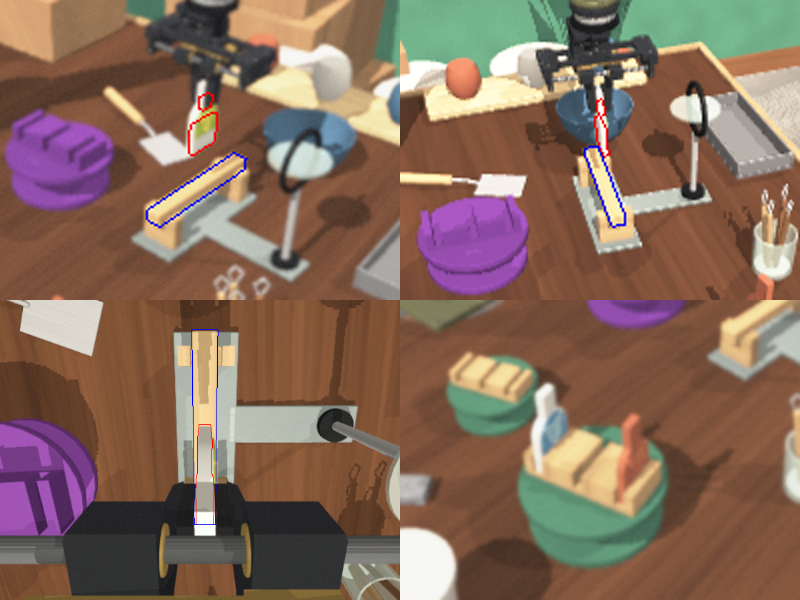

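The plaque is upright over the bar, with its yellow-green side at (205,125) towards the lens. The bar is still in its notches, and the blue and terracotta plaques are still in the rack. I'll let it settle, then hand in.

play_rows:
  translation:
    - [0,0,0.002]
    - [0,0,0]
    - [0,0,0]
    - [0,0,0]
    - [0,0,0]
    - [0,0,0]
  delta_rot:
    - [0,0,0]
    - [0,0,0]
    - [0,0,0]
    - [0,0,0]
    - [0,0,0]
    - [0,0,0]
  grip: [-1,-1,-1,-1,-1,-1]

```text
clock: 19.75
tool_pos: [0.5368, 0.2366, 0.2787]
eef_rot: [0.731, 0.682, 0.0, -0.0]
contact_force: [0.2, 0.3, -0.9]
opening: 0.11
finger_force: 25.0
```

```bash
python3 -c "
from plant import r
print(r.finish_job())"
```

```text
the job is handed in; nothing more can be done
None
```

I handed the job in at 19.75 s: by the last camera checks, the bar is seated in both notches and released, and the yellow-green plaque is held still and upright over its middle, facing the lens. The hand-in call did not report a verdict.

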